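# Reassemble the bench turning wheel

### The arm

A 6-joint arm with a two-finger parallel gripper is mounted at the origin on the work surface. World frame = base frame: x ahead of the robot, y to its left, z up, the work surface at z = 0. Lengths are in m, angles in degrees, forces in N, time in s.
With the tool pointing down it reaches from about 0.25 to 0.725 m from the base axis. Payload 9.7 kg.
Tool frame: the origin (TCP) lies midway between the tips of the shut fingers; the grasp point (between the pads) lies 19 mm behind it; z points along the fingers, y is the line along which they close (so a half turn about z gives the same grasp; the last joint's range is limited). The gripper opens to 85 mm and grips with 20 to 120 N. Pads are 22 mm wide; open, the fingers measure 114 mm over their backs; the gripper's body (76 mm by 85 mm) begins 54 mm behind the grasp point. The pads swing forward as they close: fully open they stand 13 mm farther back than shut.
Start: joints at [63.083, 4.979, 10.078, 95.1, 0, 90], TCP at [0.249, 0.49, 0.231] pointing down, gripper open.
Joint ranges: [-179.16, 179.16], [-48.56, 103.87], [-65.8, 70.77], [-126.05, 130.52], [-82.76, 87.17], [-180, 180]. Speed limits (degrees/s): [127.2, 127.2, 147.25, 180, 180, 180].

### API

Orientations are given as [roll, pitch, yaw] about the fixed x, y, z axes, in that order (R = Rz(yaw) Ry(pitch) Rx(roll)).
In Python, from workcell import bot gives the robot as it stands.
- The arm moves only by the shell command python3 -m crank 'ROWS' [FORCE]. ROWS is JSON, a list of rows, each an object with "gripper": the finger opening in mm, from 0 to 85.4; "travel": the shift along the tool's x, y, z in mm, a list of three; "twist": the turn, a rotation vector about the tool's x, y, z in rad, a list of three. In form: [{"gripper": gripper, "travel": [tx, ty, tz], "twist": [rx, ry, rz]}, ...]. A call has 1 to 12 rows; each row shifts and turns the commanded pose from where the row before left it, along the tool's axes as they then stand; what a row does not reach is not made up. A row lasts 1/8 s, in which the tool goes at most 62.5 mm and 10.7 degrees, less where a joint would pass 70% of its speed; a pose out of reach is approached as far as the arm can. A call is refused whole if a number of a shift passes 62.5 or a number of a turn 0.188, either way. A call with a gripper value outside its range is refused whole. The fingers move at their own pace and stop on an object; FORCE is the grip in N (left out, the last holds). Time passes only in rows, so rows that do not move let the fingers close. It gives the time, the measured TCP pose, the force, the opening and the grip force at its end, in the units of the state.
- bot.get_obs(): the state, without advancing time (a new reading comes with each control period).
- bot.camera(name): name is "scene" or "top"; returns the picture (384x512x3 uint8, red, green, blue); there is no depth.
- bot.calibration(name): a dict with "vfov" (degrees; the focal length in pixels is half the picture's height over the tangent of half this angle, whatever the lens; pixels are square), "cx", "cy" (the principal point, pixels), "k1" (the pictures are not rectified: a ray, as slopes to the right and down, at radius r is drawn at 1 + k1 r^2 times it, then the intrinsics apply), "camera_from_world" (4x4, takes a point from world to camera coordinates). Camera axes: x right, y down, z forward; pixel columns grow to the right and rows downward; lengths in m; the calibration is good to about 2 mm. A picture is of the moment at which its call begins. calibration takes no time and is no camera call.
- bot.job_done(): hands the job in; it is judged then, once.
The state is a dict: "time": time; "q": joint angles; "qd": joint speeds; "joint_efforts": joint torques, N m; "ee_pos": TCP position; "tcp_rot": TCP orientation; "wrist_force": force on the tool from outside, world axes, zero at the start; "torque": the same for the moment, N m; "opening": finger opening in m; "grasp_force": force on a finger pad.
Only numpy, scipy, OpenCV 4.12 (cv2) and the standard library are available. Lean on these libraries where they do the work, as an engineer would, in place of code of your own. Each camera call takes 0.05 s, during which the arm holds its last target. There are 200 camera calls.

### The job

Put the bench wheel together on its spindle: first push the horseshoe spacer along the board, keeping it flat and never lifting it, until the spindle sits fully home in its slot; then lower the wheel head over the spindle, hub up, until it rests on the spacer; then lower the hand nut over the spindle until it rests on the hub. Lower the head and nut gently rather than letting them drop, let go of everything, and do not knock or move the cup on the board or the jug, jar, bowl and vase.

Things in the scene. Friction and masses are not known exactly. Their poses are not given: they have to be found in the camera images.
- board: fixed plywood board 220 mm (its x) by 315 mm (its y), 18 mm thick, lying on the bench, with a plain steel spindle standing on it. Origin on the spindle axis at the board's underside; z up. The board reaches 115 mm from the spindle axis towards its -y and 200 mm towards its +y, the side where the spacer lies
- spindle_foot (a point): point on the spindle axis at the board's top surface (18 mm above the bench); axes as the board's. The spindle is 24 mm in diameter and rises 100 mm from here, tapering to 10 mm across over its top 12 mm. The thin flange round its foot does not hinder sliding
- spacer: loose dark steel horseshoe plate, 16 mm thick, about 0.4 kg, flat on the board, mouth roughly towards the spindle. Its +x points out of the mouth. Origin on its underside where the spindle axis lies when fully home. Slot 30 mm wide, its square end 12 mm behind the origin; from 35 mm ahead of the origin it flares, 30 degrees each side, to 59 mm wide at the tips, 60 mm ahead
- spacer_back (a point): middle of the spacer's straight back edge (the edge to push), at mid thickness, 50 mm behind the spacer's origin; the edge is 120 mm long, square to the slot; axes as the spacer's
- head: loose aluminium wheel head, about 0.6 kg: disc 150 mm in diameter and 12 mm thick with a central hub 52 mm in diameter rising 32 mm above the disc (44 mm overall), bored through 28 mm. Stands flat on the bench, hub up. Origin at the centre of its underside, z up
- nut: loose plain round steel hand nut (slip-on, no thread), 56 mm in diameter, 40 mm high, bored through 28 mm, about 0.25 kg, upright on the bench. Origin at the centre of its underside, z up
- cup: bystander: small fired-clay cup, 42 mm across, 38 mm high, standing near one corner of the board. Origin at the centre of its underside
- jug: bystander: round clay jug with a side handle, 96 mm across the belly, 120 mm high. Origin at the centre of its underside
- jar: bystander: closed amber jar 72 mm across, 100 mm high. Origin at the centre of its underside
- bowl: bystander: white bowl 120 mm across, 50 mm high. Origin at the centre of its underside
- vase: bystander: clay vase 90 mm across, 120 mm high. Origin at the centre of its underside
Things that resemble listed ones, but are neither listed nor needed, are in the scene too. Leave any red look-alike of the head alone.

How it is judged:
By the outcome, as a careful person would: the job done as asked, in the order asked, and still so for the second after the job is handed in, with the robot touching nothing.
It also fails if it takes over 69 s, if anything falls off the work surface, if the arm or the gripper's body presses on something with over 40 N, if the wrist force passes 120 N, or if a joint passes its speed limit or range.

## Working session

There is one attempt and no reset: what is moved stays moved. The work goes in short steps, Python scripts to look and compute and a shell command to move; the robot and the scene stay as the last step left them, time stands still between calls to the robot, and variables do not carry over. Pictures are saved under pics/ and viewed, at most 10 in all, crops included, and the job is handed in when it is done.

```bash
ls; mkdir -p pics; python3 - <<'E'
from workcell import bot
import cv2
for n in("scene","top"):
    c=bot.calibration(n);print(n,c)
    cv2.imwrite(f"pics/{n}0.png",bot.camera(n)[:,:,::-1])
o=bot.get_obs();print(o)
E
```

```text
pics
scene {'vfov': 50.937116116302214, 'cx': 254.8938117314855, 'cy': 190.681181577498, 'k1': 0.046396635324495915, 'camera_from_world': array([[ 0.64428064,  0.76468272, -0.01275924, -0.42934063],
       [ 0.53060942, -0.45895342, -0.71261168, -0.15487457],
       [-0.55077773,  0.45235173, -0.70144266,  1.69557672],
       [ 0.        ,  0.        ,  0.        ,  1.        ]])}
top {'vfov': 49.868688538684474, 'cx': 249.5035922976406, 'cy': 191.2776630171184, 'k1': -0.10686416789704703, 'camera_from_world': array([[-0.00588159, -0.99982869,  0.01754987,  0.14390307],
       [-0.99095694,  0.00347494, -0.1341353 ,  0.50935855],
       [ 0.13405133, -0.0181801 , -0.99080761,  1.59837756],
       [ 0.        ,  0.        ,  0.        ,  1.        ]])}
{'time': 0.1, 'q': array([ 6.30836743e+01,  5.01049863e+00,  1.00410663e+01,  9.51001072e+01,
       -9.55261715e-04,  8.99990416e+01]), 'qd': array([-0.07855845, -0.0003071 ,  0.09991771, -0.04499782,  0.16313291,
        0.02513039]), 'joint_efforts': array([-1.37617426e-03, -5.21560550e+01,  4.65654624e+01,  1.59692176e-02,
       -6.42320833e-05,  9.90247202e-06]), 'ee_pos': array([0.2488952 , 0.49024247, 0.23064806]), 'tcp_rot': array([-1.79930460e+02,  9.54097831e-04,  1.53084634e+02]), 'wrist_force': array([-0.21538984,  1.25751079, -0.32195225]), 'torque': array([0.00498029, 0.02804066, 0.00442273]), 'grasp_force': 0.0, 'opening': 0.08533366282104385}
```

View pics/scene0.png

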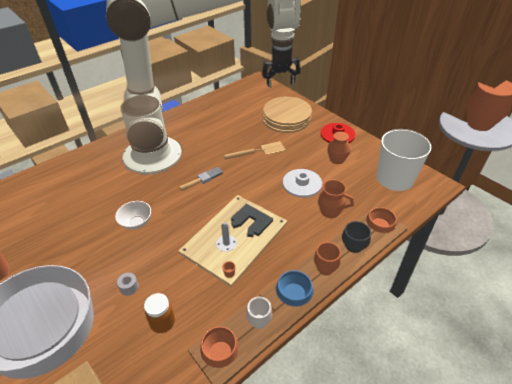

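View pics/top0.png

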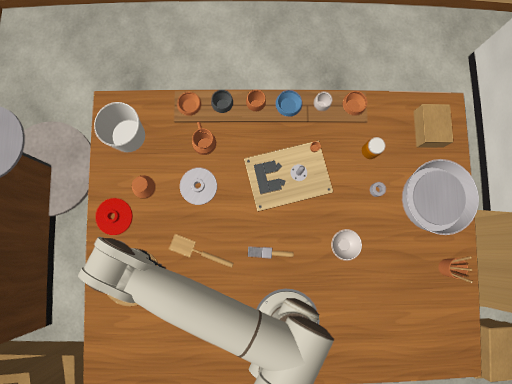

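Scene: the board is centered near (235,238), spindle (226,235), spacer (252,220), head (302,181), nut (127,284), cup (229,268). Top: spindle (299,173), spacer (268,177), head (198,186), nut (377,189), cup (315,147), and the red look-alike (114,216), which I'll leave alone. Next I'll zoom in to measure.

```bash
cat > h.py <<'E'
import numpy as np,cv2
from workcell import bot
from scipy.optimize import least_squares
def K(n):
    c=bot.calibration(n);return c,192/np.tan(np.radians(c["vfov"]/2))
def proj(n,P):
    c,f=K(n);T=c["camera_from_world"];p=np.atleast_2d(P)@T[:3,:3].T+T[:3,3]
    s=p[:,:2]/p[:,2:];s=s*(1+c["k1"]*(s**2).sum(1,keepdims=True))
    return s*f+[c["cx"],c["cy"]]
def w(n,uv,z):
    return least_squares(lambda a:(proj(n,[a[0],a[1],z])-uv).ravel(),[.4,0]).x
E
python3 - <<'E'
from h import *
a=cv2.imread("pics/top0.png");b=cv2.imread("pics/scene0.png")
def crop(im,x,y,wd,ht,s):return cv2.resize(im[y:y+ht,x:x+wd],None,fx=s,fy=s,interpolation=cv2.INTER_CUBIC)
im=np.zeros((600,800,3),np.uint8)
im[:320,:400]=crop(a,240,135,100,80,4)
im[:320,400:]=crop(b,175,190,133,107,3)[:320,:400] if 0 else cv2.resize(b[192:286,175:293],(400,320),interpolation=cv2.INTER_CUBIC)
im[320:560,:240]=crop(a,168,156,60,60,4)
im[320:520,240:440]=crop(a,357,169,40,40,5)
im[320:520,440:640]=crop(b,278,162,50,50,4)
im[320:480,640:]=crop(b,107,264,40,40,4)
cv2.imwrite("pics/c0.png",im)
for nm,uv,z in[("spindle foot",(299,175),.018),("head",(198,186),.012),("nut",(377,189),.02),("cup",(315,147),.05)]:print(nm,w("top",uv,z))
for nm,uv,z in[("head",(302,182),.012),("nut",(127,284),.02)]:print(nm,w("scene",uv,z))
E
```

```text
spindle foot [ 0.5774654  -0.05836319]
head [0.53493934 0.34738413]
nut [ 0.51929169 -0.37517034]
cup [ 0.68526983 -0.1208575 ]
head [0.54091852 0.34168079]
nut [ 0.51985312 -0.38018077]
```

View pics/c0.png

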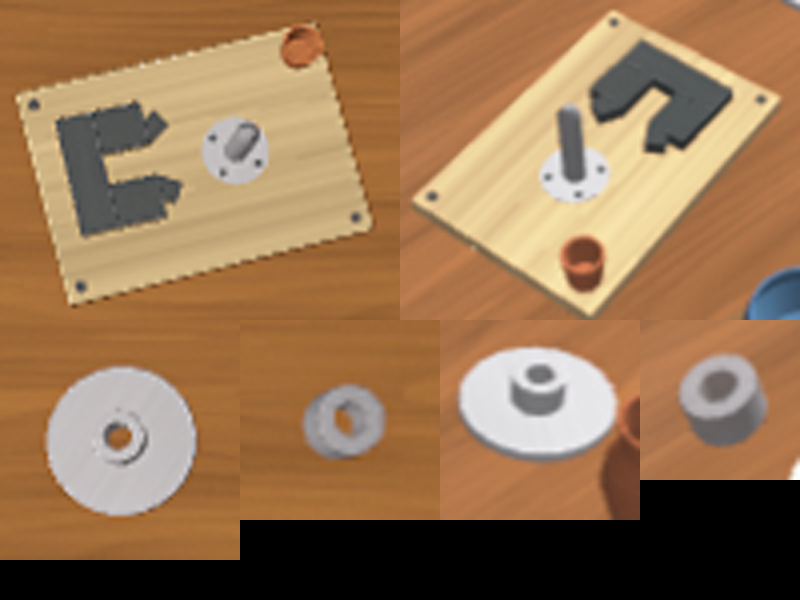

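```bash
cat > m.py <<'E'
from h import *
t=lambda x,y,ox=240,oy=135,s=4.:((x+.5)/s-.5+ox,(y+.5)/s-.5+oy)
s=lambda x,y,ox=175,oy=192,s=3.4:((x+.5)/s-.5+ox,(y+.5)/s-.5+oy)
def fit(nm,F,x0,pri=True):
    def res(p,ret=False):
        c,d=np.cos(p[2]),np.sin(p[2]);out=[]
        for cam,uv,L in F:
            P=[p[0]+c*L[0]-d*L[1],p[1]+d*L[0]+c*L[1],L[2]]
            out.append((proj(cam,P)-uv).ravel())
        return np.concatenate(out)
    r=least_squares(res,x0,loss="soft_l1");x=r.x
    for cam in("top","scene"):
        G=[f for f in F if f[0]==cam]
        if G and pri: 
            F2=F;F=G;y=least_squares(res,x).x;F=F2;print("  ",cam,np.round(y[:2]*1000,1),np.round(np.degrees(y[2]),1))
    print(nm,np.round(x[:2]*1000,1),np.round(np.degrees(x[2]),2),"res",np.round(res(x).reshape(-1,2),1).tolist())
    return x
if __name__=="__main__":
    B=[("top",t(17,96),(.11,.2,.018)),("top",t(318,24),(.11,-.115,.018)),("top",t(372,228),(-.11,-.115,.018)),("top",t(70,304),(-.11,.2,.018)),
     ("scene",s(213,10),(-.11,.2,.018)),("scene",s(380,97),(.11,.2,.018)),("scene",s(190,310),(.11,-.115,.018)),("scene",s(12,200),(-.11,-.115,.018)),
     ("top",t(236,150),(0,0,.019)),("scene",s(175,173),(0,0,.019)),("scene",s(168,106),(0,0,.118)),("top",t(250,127),(0,0,.118))]
    fit("board",B,[.58,-.06,.24])
    S=[("top",t(57,120),(-.05,.06,.034)),("top",t(80,236),(-.05,-.06,.034)),("top",t(103,155),(-.012,.015,.034)),("top",t(107,188),(-.012,-.015,.034)),
     ("scene",s(241,40),(-.05,-.06,.034)),("scene",s(332,95),(-.05,.06,.034))]
    fit("spacer",S,[.57,.03,-1.3])
    for nm,F in(("head",[("top",t(121,120,168,156),(0,0,.012)),("top",t(117,117,168,156),(0,0,.044)),("scene",t(98,78,278,162),(0,0,.012)),("scene",t(100,54,278,162),(0,0,.044))]),
      ("nut",[("top",t(117,100,357,169,5),(0,0,.04)),("scene",t(79,64,107,264),(0,0,.04))]),
      ("cup",[("top",t(303,45),(0,0,.056)),("scene",s(183,250),(0,0,.056))]),):
        fit(nm,F,[.55,0,0])
E
python3 m.py
```

```text
top [588.7 -57. ] 13.7
   scene [588.7 -58.2] 14.0
board [588.7 -57.7] 13.82 res [[0.1, -0.7], [-0.4, -0.7], [0.7, 0.0], [0.3, 0.1], [-0.1, -0.7], [0.8, -0.3], [0.1, 1.1], [-0.5, -0.6], [0.2, 0.1], [0.2, -0.2], [0.3, -0.2], [0.2, 1.1]]
   top [567.3  63.9] -79.8
   scene [572.6  55. ] -79.8
spacer [567.8  61.8] -79.69 res [[0.4, -0.2], [0.3, 0.1], [0.4, 0.3], [0.9, -0.7], [0.7, -1.5], [0.5, -1.9]]
   top [535.5 348.2] 0.0
   scene [538. 345.] 0.0
head [536.3 347.1] 0.0 res [[0.2, 0.0], [0.3, -0.4], [0.0, -0.4], [0.1, -0.6]]
   top [ 518.1 -380.9] 0.0
   scene [ 519.6 -377. ] 0.0
nut [ 518.9 -378.1] 0.0 res [[-0.7, -0.2], [-0.5, 0.1]]
   top [ 688.4 -121.4] 0.0
   scene [ 687.3 -121.3] 0.0
cup [ 687.8 -121.4] 0.0 res [[0.0, 0.2], [0.1, 0.1]]
```

```bash
cat > go.py <<'E'
import sys,numpy as np
from scipy.spatial.transform import Rotation as R
from workcell import bot
def go(x,y,z,yaw):
    o=bot.get_obs();r0=R.from_euler("xyz",o["tcp_rot"],degrees=True);r1=R.from_euler("xyz",[180,0,yaw],degrees=True)
    print("t",o["time"],"pos",np.round(o["ee_pos"]*1000,1),"rot",np.round(o["tcp_rot"],2),"F",np.round(o["wrist_force"],1),"open",round(o["opening"]*1000,1),"grip",round(o["grasp_force"],1))
    print("twist",np.round((r0.inv()*r1).as_rotvec(),3),"then travel",np.round(r1.inv().apply(np.array([x,y,z])-o["ee_pos"]*1000),1))
go(*map(float,sys.argv[1:]))
E
python3 go.py 554.4 135.8 10 100.3
```

```text
t 0.1 pos [248.9 490.2 230.6] rot [-179.93    0.    153.08] F [-0.2  1.3 -0.3] open 85.3 grip 0.0
twist [-0.001  0.001  0.921] then travel [-403.4  237.2  220.6]
```

```bash
python3 -m crank '[{"gripper":85,"travel":[0,0,0],"twist":[0,0,0.184]},{"gripper":85,"travel":[0,0,0],"twist":[0,0,0.184]},{"gripper":85,"travel":[0,0,0],"twist":[0,0,0.184]},{"gripper":85,"travel":[0,0,0],"twist":[0,0,0.184]},{"gripper":85,"travel":[0,0,0],"twist":[0,0,0.184]}]'
python3 -m crank '[{"gripper":85,"travel":[-20,12,0],"twist":[0,0,0]},{"gripper":85,"travel":[-45,26,5],"twist":[0,0,0]},{"gripper":85,"travel":[-45,26,20],"twist":[0,0,0]},{"gripper":85,"travel":[-45,26,20],"twist":[0,0,0]},{"gripper":85,"travel":[-45,26,20],"twist":[0,0,0]},{"gripper":85,"travel":[-45,26,20],"twist":[0,0,0]},{"gripper":85,"travel":[-45,26,20],"twist":[0,0,0]},{"gripper":85,"travel":[-45,27,20],"twist":[0,0,0]},{"gripper":85,"travel":[-45,27,20],"twist":[0,0,0]},{"gripper":85,"travel":[-23,15,15],"twist":[0,0,0]},{"gripper":85,"travel":[0,0,0],"twist":[0,0,0]},{"gripper":85,"travel":[0,0,0],"twist":[0,0,0]}]'
python3 go.py 554.4 135.8 10 100.3
python3 - <<'E'
from h import *
a=bot.camera("top");b=bot.camera("scene")
im=np.hstack([cv2.resize(a[120:220,220:320],(400,400),interpolation=2),cv2.resize(b[150:250,190:290],(400,400),interpolation=2)])[:,:,::-1].copy()
for uvs,cam,o,dx in((0,"top",(220,120),0),(0,"scene",(190,150),400)):
    c,d=np.cos(np.radians(-79.7)),np.sin(np.radians(-79.7))
    for L in[(-.05,.06),(-.05,-.06),(-.012,.015),(-.012,-.015),(.035,.015),(.035,-.015),(.06,.0295),(.06,-.0295)]:
        p=proj(cam,[.5678+c*L[0]-d*L[1],.0625+d*L[0]+c*L[1],.034])[0]
        q=((p-o+.5)*4-.5+[dx,0]).astype(int);cv2.circle(im,tuple(map(int,q)),3,(0,0,255),1)
cv2.imwrite("pics/c1.png",im)
E
```

```text
time: 0.72
ee_pos: [0.2489, 0.4903, 0.2308]
tcp_rot: [-180.0, 0.0, 100.0]
wrist_force: [-0.4, -0.1, 0.1]
opening: 0.0849
grasp_force: 0.0
time: 2.22
ee_pos: [0.5543, 0.137, 0.0714]
tcp_rot: [-180.0, -0.0, 100.4]
wrist_force: [0.9, 0.9, 0.4]
opening: 0.085
grasp_force: 0.0
t 2.225 pos [554.3 137.   71.4] rot [-1.7997e+02 -1.0000e-02  1.0037e+02] F [0.9 0.9 0.4] open 85.0 grip 0.0
twist [-0.    -0.     0.001] then travel [-1.2 -0.1 61.4]
```

View pics/c1.png

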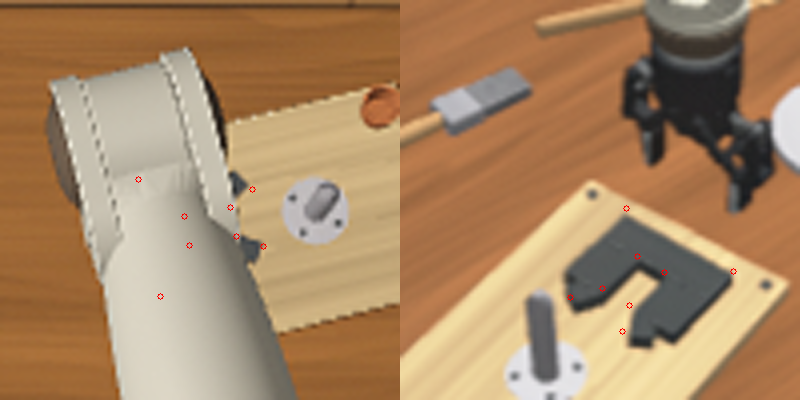

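The scene crop shows the spacer within about 1–2 px of the model, and the mouth faces the spindle. The fingers are behind its back edge, so I'll descend.

```bash
python3 -m crank '[{"gripper":85,"travel":[0,0,20],"twist":[0,0,0]},{"gripper":85,"travel":[0,0,20],"twist":[0,0,0]},{"gripper":85,"travel":[0,0,12],"twist":[0,0,0]},{"gripper":85,"travel":[0,0,5],"twist":[0,0,0]},{"gripper":85,"travel":[0,0,3],"twist":[0,0,0]},{"gripper":85,"travel":[0,0,0],"twist":[0,0,0]},{"gripper":85,"travel":[0,0,0],"twist":[0,0,0]}]'
python3 - <<'E'
from h import *
b=bot.camera("scene")
im=cv2.resize(b[150:250,190:290],(600,600),interpolation=2)[:,:,::-1]
cv2.imwrite("pics/c2.png",im)
E
```

```text
time: 3.2
ee_pos: [0.555, 0.1367, 0.0118]
tcp_rot: [180.0, -0.0, 100.4]
wrist_force: [0.4, 0.9, 0.0]
opening: 0.0848
grasp_force: 0.0
```

View pics/c2.png

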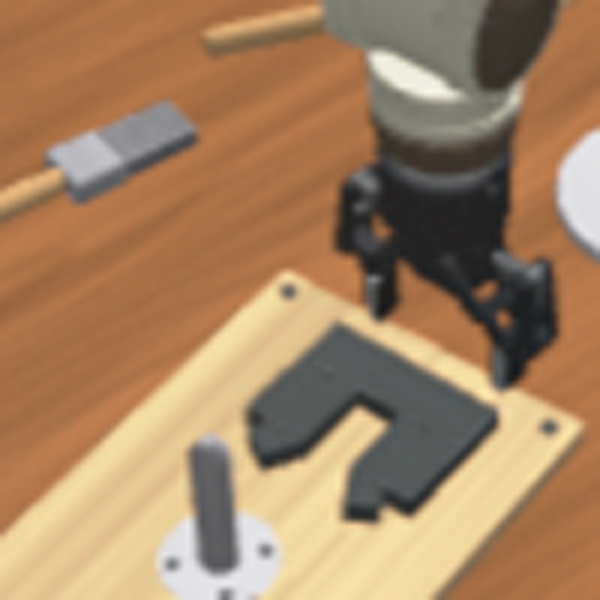

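```bash
python3 -m crank '[{"gripper":85,"travel":[0,0,2],"twist":[0,0,0]},{"gripper":85,"travel":[-5,0,0],"twist":[0,0,0]},{"gripper":85,"travel":[-5,0,0],"twist":[0,0,0]},{"gripper":85,"travel":[-5,0,0],"twist":[0,0,0]}]'
python3 -m crank '[{"gripper":85,"travel":[-5,0,0],"twist":[0,0,0]},{"gripper":85,"travel":[-5,0,0],"twist":[0,0,0]},{"gripper":85,"travel":[-5,0,0],"twist":[0,0,0]},{"gripper":85,"travel":[-5,0,0],"twist":[0,0,0]},{"gripper":85,"travel":[-5,0,0],"twist":[0,0,0]},{"gripper":85,"travel":[-5,0,0],"twist":[0,0,0]}]'
python3 -m crank '[{"gripper":85,"travel":[-5,0,0],"twist":[0,0,0]},{"gripper":85,"travel":[-5,0,0],"twist":[0,0,0]},{"gripper":85,"travel":[-5,0,0],"twist":[0,0,0]},{"gripper":85,"travel":[-5,0,0],"twist":[0,0,0]},{"gripper":85,"travel":[-5,0,0],"twist":[0,0,0]},{"gripper":85,"travel":[-5,0,0],"twist":[0,0,0]}]'
python3 - <<'E'
from h import *
b=bot.camera("scene");a=bot.camera("top")
im=np.hstack([cv2.resize(b[165:265,180:280],(400,400),interpolation=2),cv2.resize(a[125:225,240:340],(400,400),interpolation=2)])[:,:,::-1]
cv2.imwrite("pics/c3.png",im)
E
```

```text
time: 3.75
ee_pos: [0.5575, 0.1216, 0.0093]
tcp_rot: [180.0, -0.0, 100.4]
wrist_force: [0.1, 1.6, -0.5]
opening: 0.0849
grasp_force: 0.7
time: 4.5
ee_pos: [0.5628, 0.0921, 0.0093]
tcp_rot: [180.0, -0.0, 100.4]
wrist_force: [-0.1, 1.9, 0.3]
opening: 0.0851
grasp_force: 1.2
time: 5.25
ee_pos: [0.5682, 0.0626, 0.0093]
tcp_rot: [180.0, -0.0, 100.4]
wrist_force: [0.2, 2.7, 1.1]
opening: 0.0847
grasp_force: 1.2
```

View pics/c3.png

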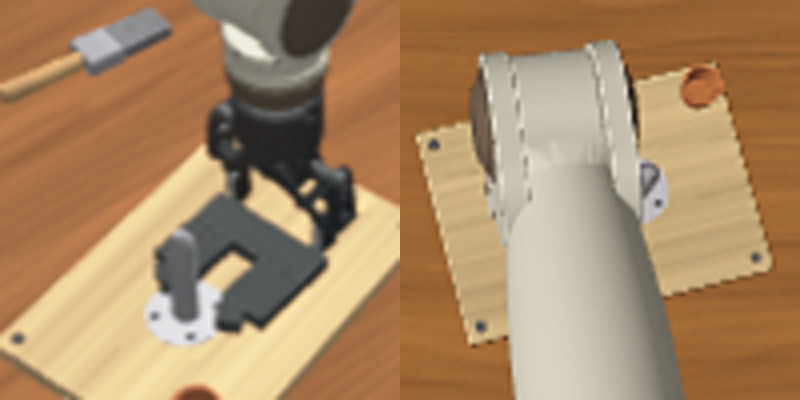

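The spindle is at the flared mouth and the spacer is square. I'll keep pushing.

```bash
python3 -m crank '[{"gripper":85,"travel":[-5,0,0],"twist":[0,0,0]},{"gripper":85,"travel":[-5,0,0],"twist":[0,0,0]},{"gripper":85,"travel":[-5,0,0],"twist":[0,0,0]},{"gripper":85,"travel":[-5,0,0],"twist":[0,0,0]},{"gripper":85,"travel":[-5,0,0],"twist":[0,0,0]}]'
python3 -m crank '[{"gripper":85,"travel":[-5,0,0],"twist":[0,0,0]},{"gripper":85,"travel":[-5,0,0],"twist":[0,0,0]},{"gripper":85,"travel":[-5,0,0],"twist":[0,0,0]},{"gripper":85,"travel":[-4,0,0],"twist":[0,0,0]},{"gripper":85,"travel":[-3,0,0],"twist":[0,0,0]},{"gripper":85,"travel":[-2,0,0],"twist":[0,0,0]}]'
python3 -m crank '[{"gripper":85,"travel":[-2,0,0],"twist":[0,0,0]},{"gripper":85,"travel":[-2,0,0],"twist":[0,0,0]}]'
```

```text
time: 5.98
ee_pos: [0.5727, 0.0379, 0.0093]
tcp_rot: [-180.0, -0.0, 100.4]
wrist_force: [-1.4, 2.5, 1.0]
opening: 0.0853
grasp_force: 1.2
time: 6.72
ee_pos: [0.577, 0.0145, 0.0093]
tcp_rot: [180.0, -0.0, 100.4]
wrist_force: [-1.1, 2.7, -0.0]
opening: 0.0848
grasp_force: 1.2
time: 6.98
ee_pos: [0.5777, 0.0107, 0.0093]
tcp_rot: [180.0, 0.0, 100.4]
wrist_force: [-1.1, 2.0, -0.2]
opening: 0.0849
grasp_force: 1.1
```

```bash
python3 -m crank '[{"gripper":85,"travel":[-2,0,0],"twist":[0,0,0]},{"gripper":85,"travel":[-1,0,0],"twist":[0,0,0]},{"gripper":85,"travel":[-1,0,0],"twist":[0,0,0]}]'
python3 -m crank '[{"gripper":85,"travel":[-1,0,0],"twist":[0,0,0]},{"gripper":85,"travel":[-1,0,0],"twist":[0,0,0]}]'
python3 -m crank '[{"gripper":85,"travel":[-1,0,0],"twist":[0,0,0]},{"gripper":85,"travel":[0,0,0],"twist":[0,0,0]}]'
```

```text
time: 7.35
ee_pos: [0.5784, 0.0068, 0.0093]
tcp_rot: [-180.0, 0.0, 100.4]
wrist_force: [-0.7, 2.4, -0.2]
opening: 0.0852
grasp_force: 1.1
time: 7.6
ee_pos: [0.5788, 0.0048, 0.0093]
tcp_rot: [-180.0, -0.0, 100.4]
wrist_force: [-0.8, 1.6, 0.9]
opening: 0.0849
grasp_force: 1.1
time: 7.85
ee_pos: [0.579, 0.0037, 0.0093]
tcp_rot: [-180.0, 0.0, 100.4]
wrist_force: [0.4, 1.2, -0.1]
opening: 0.0849
grasp_force: 0.6
```

```bash
for i in 1 2; do :; done; python3 -m crank '[{"gripper":85,"travel":[-1,0,0],"twist":[0,0,0]},{"gripper":85,"travel":[-1,0,0],"twist":[0,0,0]}]'
python3 -m crank '[{"gripper":85,"travel":[-1,0,0],"twist":[0,0,0]}]'
python3 -m crank '[{"gripper":85,"travel":[-1,0,0],"twist":[0,0,0]}]'
```

```text
time: 8.1
ee_pos: [0.5791, 0.003, 0.0093]
tcp_rot: [-180.0, -0.1, 100.4]
wrist_force: [-2.4, 11.7, 0.8]
opening: 0.085
grasp_force: 5.8
time: 8.22
ee_pos: [0.5791, 0.0029, 0.0093]
tcp_rot: [-180.0, -0.2, 100.4]
wrist_force: [-2.6, 16.5, 2.8]
opening: 0.0848
grasp_force: 8.4
time: 8.35
ee_pos: [0.5791, 0.0028, 0.0093]
tcp_rot: [-180.0, -0.3, 100.5]
wrist_force: [-5.3, 21.9, 3.1]
opening: 0.0851
grasp_force: 10.9
```

Contact force rose at y≈3 mm, against 2.3 predicted, so the spacer is home. I'll back off and go to the head.

```bash
python3 -m crank '[{"gripper":85,"travel":[8,0,0],"twist":[0,0,0]},{"gripper":85,"travel":[12,0,0],"twist":[0,0,0]},{"gripper":85,"travel":[0,0,-30],"twist":[0,0,0]},{"gripper":85,"travel":[0,0,-50],"twist":[0,0,0]},{"gripper":85,"travel":[0,0,-50],"twist":[0,0,0]},{"gripper":85,"travel":[0,0,0],"twist":[0,0,0]}]'
python3 go.py 536.5 347 100 100.4
```

```text
time: 9.1
ee_pos: [0.578, 0.0198, 0.1439]
tcp_rot: [179.6, 0.1, 100.4]
wrist_force: [0.2, 1.5, 0.1]
opening: 0.0852
grasp_force: 0.0
t 9.1 pos [578.   19.8 143.9] rot [1.7959e+02 9.0000e-02 1.0036e+02] F [0.2 1.5 0.1] open 85.2 grip 0.0
twist [ 0.007  0.002 -0.001] then travel [329.3  18.2  43.9]
```

```bash
python3 -m crank '[{"gripper":85,"travel":[30,2,0],"twist":[0,0,0]},{"gripper":85,"travel":[55,3,0],"twist":[0,0,0]},{"gripper":85,"travel":[55,3,0],"twist":[0,0,0]},{"gripper":85,"travel":[55,3,0],"twist":[0,0,0]},{"gripper":85,"travel":[55,3,15],"twist":[0,0,0]},{"gripper":85,"travel":[50,3,15],"twist":[0,0,0]},{"gripper":85,"travel":[29,1,14],"twist":[0,0,0]},{"gripper":85,"travel":[0,0,0],"twist":[0,0,0]},{"gripper":85,"travel":[0,0,0],"twist":[0,0,0]}]'
python3 go.py 536.5 347 20 100.4
```

```text
time: 10.22
ee_pos: [0.5344, 0.3459, 0.0949]
tcp_rot: [-180.0, 0.0, 100.4]
wrist_force: [-0.1, -0.8, 0.4]
opening: 0.0848
grasp_force: 0.0
t 10.225 pos [534.4 345.9  94.9] rot [-1.7997e+02  4.0000e-02  1.0036e+02] F [-0.1 -0.8  0.4] open 84.8 grip 0.0
twist [-0.001  0.001 -0.001] then travel [ 0.7  2.2 74.9]
```

```bash
python3 -m crank '[{"gripper":85,"travel":[1,2,25],"twist":[0,0,0]},{"gripper":85,"travel":[0,0,25],"twist":[0,0,0]},{"gripper":85,"travel":[0,0,15],"twist":[0,0,0]},{"gripper":85,"travel":[0,0,10],"twist":[0,0,0]},{"gripper":48,"travel":[0,0,0],"twist":[0,0,0]},{"gripper":48,"travel":[0,0,0],"twist":[0,0,0]},{"gripper":48,"travel":[0,0,0],"twist":[0,0,0]},{"gripper":48,"travel":[0,0,0],"twist":[0,0,0]},{"gripper":48,"travel":[0,0,0],"twist":[0,0,0]}]' 20
python3 go.py 536.5 347 20 100.4
```

```text
time: 11.35
ee_pos: [0.5372, 0.3481, 0.0215]
tcp_rot: [179.9, -0.0, 100.4]
wrist_force: [1.9, -0.6, 5.8]
opening: 0.0518
grasp_force: 22.2
t 11.35 pos [537.2 348.1  21.5] rot [ 1.7987e+02 -3.0000e-02  1.0036e+02] F [ 1.9 -0.6  5.8] open 51.8 grip 22.2
twist [ 0.002 -0.001 -0.001] then travel [-1.  -0.9  1.5]
```

```bash
python3 -c "
from workcell import bot;print(bot.get_obs()['q'])"
python3 -m crank '[{"gripper":75,"travel":[0,0,0],"twist":[0,0,0]},{"gripper":75,"travel":[0,0,0],"twist":[0,0,0]},{"gripper":75,"travel":[0,0,0],"twist":[0,0,0.1]},{"gripper":75,"travel":[0,0,0],"twist":[0,0,0.18]},{"gripper":75,"travel":[0,0,0],"twist":[0,0,0.18]}]'
python3 -c "
from workcell import bot;print(bot.get_obs()['q'])"
```

```text
[ 3.29580213e+01  1.80995762e+01  2.07856790e+00  7.38454793e+01
 -2.38701636e-02  1.12593104e+02]
time: 11.98
ee_pos: [0.536, 0.3478, 0.0199]
tcp_rot: [-180.0, 0.0, 73.7]
wrist_force: [0.9, 1.3, 0.8]
opening: 0.0749
grasp_force: 0.0
[3.29717819e+01 1.81725340e+01 1.98292043e+00 7.38620339e+01
 1.09462262e-02 1.39288830e+02]
```

```bash
python3 -m crank '[{"gripper":75,"travel":[0,0,0],"twist":[0,0,0.18]},{"gripper":75,"travel":[0,0,0],"twist":[0,0,0.18]},{"gripper":75,"travel":[0,0,0],"twist":[0,0,0.18]},{"gripper":75,"travel":[0,0,0],"twist":[0,0,0.06]},{"gripper":75,"travel":[0,0,0],"twist":[0,0,0]},{"gripper":48,"travel":[0,0,0],"twist":[0,0,0]},{"gripper":48,"travel":[0,0,0],"twist":[0,0,0]},{"gripper":48,"travel":[0,0,0],"twist":[0,0,0]},{"gripper":48,"travel":[0,0,0],"twist":[0,0,0]},{"gripper":48,"travel":[0,0,0],"twist":[0,0,0]}]' 60
python3 -m crank '[{"gripper":48,"travel":[0,0,-5],"twist":[0,0,0]},{"gripper":48,"travel":[0,0,-20],"twist":[0,0,0]},{"gripper":48,"travel":[0,0,-40],"twist":[0,0,0]},{"gripper":48,"travel":[0,0,-40],"twist":[0,0,0]},{"gripper":48,"travel":[0,0,-40],"twist":[0,0,0]},{"gripper":48,"travel":[0,0,0],"twist":[0,0,0]},{"gripper":48,"travel":[0,0,0],"twist":[0,0,0]}]'
python3 go.py 588.7 -57.5 165 39.3
```

```text
time: 13.22
ee_pos: [0.5366, 0.3477, 0.0207]
tcp_rot: [180.0, -0.0, 39.6]
wrist_force: [1.0, -2.7, 5.6]
opening: 0.0493
grasp_force: 64.4
time: 14.1
ee_pos: [0.5359, 0.3476, 0.1636]
tcp_rot: [-180.0, 0.1, 39.6]
wrist_force: [-0.6, -0.8, -7.6]
opening: 0.0494
grasp_force: 64.3
t 14.1 pos [535.9 347.6 163.6] rot [-1.7998e+02  1.1000e-01  3.9640e+01] F [-0.6 -0.8 -7.6] open 49.4 grip 64.3
twist [-0.     0.002  0.006] then travel [-215.7  346.9   -1.4]
```

```bash
python3 -m crank '[{"gripper":48,"travel":[-8,13,0],"twist":[0,0,0]},{"gripper":48,"travel":[-18,29,0],"twist":[0,0,0]},{"gripper":48,"travel":[-25,40,0],"twist":[0,0,0]},{"gripper":48,"travel":[-29,47,0],"twist":[0,0,0]},{"gripper":48,"travel":[-29,47,0],"twist":[0,0,0]},{"gripper":48,"travel":[-29,47,0],"twist":[0,0,0]},{"gripper":48,"travel":[-29,46,0],"twist":[0,0,0]},{"gripper":48,"travel":[-25,40,0],"twist":[0,0,0]},{"gripper":48,"travel":[-16,26,0],"twist":[0,0,0]},{"gripper":48,"travel":[-8,12,0],"twist":[0,0,0]},{"gripper":48,"travel":[0,0,0],"twist":[0,0,0]},{"gripper":48,"travel":[0,0,0],"twist":[0,0,0]}]'
python3 go.py 588.7 -57.5 165 39.3
python3 - <<'E'
from h import *
b=bot.camera("scene");a=bot.camera("top")
im=np.hstack([cv2.resize(b[165:265,180:280],(400,400),interpolation=2),cv2.resize(a[125:225,240:340],(400,400),interpolation=2)])[:,:,::-1]
cv2.imwrite("pics/c4.png",im)
E
```

```text
time: 15.6
ee_pos: [0.591, -0.0565, 0.1648]
tcp_rot: [-180.0, 0.0, 39.7]
wrist_force: [-0.1, 0.7, -6.2]
opening: 0.0494
grasp_force: 64.4
t 15.6 pos [591.  -56.5 164.8] rot [-1.7995e+02  2.0000e-02  3.9670e+01] F [-0.1  0.7 -6.2] open 49.4 grip 64.4
twist [-0.001  0.     0.006] then travel [-2.4 -0.7 -0.2]
```

View pics/c4.png

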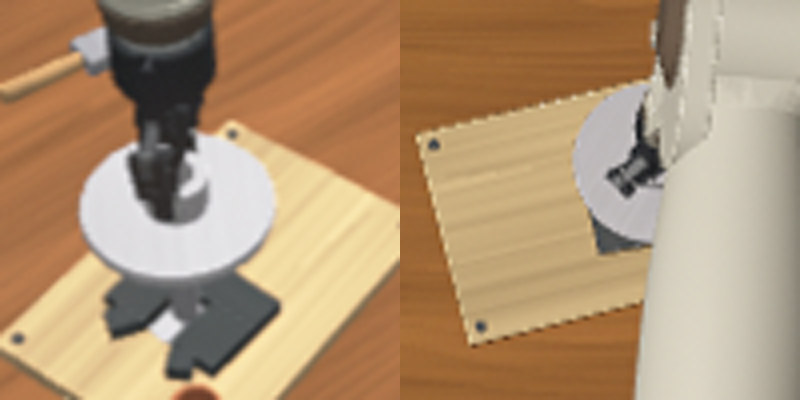

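The head hangs level above the spindle, with the spacer home beneath it. I'll correct by about 2 mm and lower in steps.

```bash
python3 -m crank '[{"gripper":48,"travel":[-2.4,-0.7,0],"twist":[0,0,0]},{"gripper":48,"travel":[0,0,8],"twist":[0,0,0]},{"gripper":48,"travel":[0,0,8],"twist":[0,0,0]},{"gripper":48,"travel":[0,0,5],"twist":[0,0,0]},{"gripper":48,"travel":[0,0,4],"twist":[0,0,0]}]'
python3 -m crank '[{"gripper":48,"travel":[0,0,4],"twist":[0,0,0]},{"gripper":48,"travel":[0,0,4],"twist":[0,0,0]}]'
python3 -m crank '[{"gripper":48,"travel":[0,0,3],"twist":[0,0,0]},{"gripper":48,"travel":[0,0,3],"twist":[0,0,0]}]'
```

```text
time: 16.32
ee_pos: [0.5889, -0.0582, 0.1397]
tcp_rot: [-180.0, 0.0, 39.6]
wrist_force: [0.7, 0.3, -7.2]
opening: 0.0492
grasp_force: 64.5
time: 16.58
ee_pos: [0.5891, -0.0583, 0.1322]
tcp_rot: [180.0, -0.0, 39.6]
wrist_force: [0.1, 0.3, -6.7]
opening: 0.0493
grasp_force: 64.5
time: 16.82
ee_pos: [0.5891, -0.0582, 0.1262]
tcp_rot: [180.0, -0.0, 39.6]
wrist_force: [-0.1, -0.2, -5.8]
opening: 0.0491
grasp_force: 64.5
```

```bash
python3 -m crank '[{"gripper":48,"travel":[0,0,4],"twist":[0,0,0]},{"gripper":48,"travel":[0,0,4],"twist":[0,0,0]},{"gripper":48,"travel":[0,0,4],"twist":[0,0,0]}]'
python3 -m crank '[{"gripper":48,"travel":[0,0,5],"twist":[0,0,0]},{"gripper":48,"travel":[0,0,5],"twist":[0,0,0]},{"gripper":48,"travel":[0,0,5],"twist":[0,0,0]},{"gripper":48,"travel":[0,0,5],"twist":[0,0,0]}]'
python3 -m crank '[{"gripper":48,"travel":[0,0,5],"twist":[0,0,0]},{"gripper":48,"travel":[0,0,5],"twist":[0,0,0]},{"gripper":48,"travel":[0,0,5],"twist":[0,0,0]}]'
python3 -m crank '[{"gripper":48,"travel":[0,0,5],"twist":[0,0,0]},{"gripper":48,"travel":[0,0,5],"twist":[0,0,0]},{"gripper":48,"travel":[0,0,4],"twist":[0,0,0]}]'
```

```text
time: 17.2
ee_pos: [0.5891, -0.0582, 0.114]
tcp_rot: [-180.0, -0.0, 39.6]
wrist_force: [-0.1, 0.5, -8.2]
opening: 0.0491
grasp_force: 64.5
time: 17.7
ee_pos: [0.5891, -0.0582, 0.0939]
tcp_rot: [-180.0, 0.0, 39.6]
wrist_force: [0.5, -0.5, -7.3]
opening: 0.049
grasp_force: 64.5
time: 18.08
ee_pos: [0.5891, -0.0582, 0.079]
tcp_rot: [-180.0, -0.0, 39.6]
wrist_force: [-1.2, 0.2, -7.1]
opening: 0.0493
grasp_force: 64.5
time: 18.45
ee_pos: [0.589, -0.0582, 0.0649]
tcp_rot: [-180.0, 0.0, 39.6]
wrist_force: [-0.5, -0.5, -7.1]
opening: 0.0494
grasp_force: 64.5
```

```bash
python3 -m crank '[{"gripper":48,"travel":[0,0,3],"twist":[0,0,0]},{"gripper":48,"travel":[0,0,3],"twist":[0,0,0]},{"gripper":48,"travel":[0,0,2],"twist":[0,0,0]},{"gripper":48,"travel":[0,0,1],"twist":[0,0,0]}]'
python3 -m crank '[{"gripper":48,"travel":[0,0,1],"twist":[0,0,0]},{"gripper":48,"travel":[0,0,1],"twist":[0,0,0]}]'
python3 -m crank '[{"gripper":48,"travel":[0,0,1],"twist":[0,0,0]}]'
```

```text
time: 18.95
ee_pos: [0.5891, -0.0582, 0.0562]
tcp_rot: [-180.0, 0.0, 39.6]
wrist_force: [-0.3, -0.0, -7.1]
opening: 0.0494
grasp_force: 64.5
time: 19.2
ee_pos: [0.5892, -0.0582, 0.0547]
tcp_rot: [180.0, -0.0, 39.6]
wrist_force: [-2.5, 0.4, -0.5]
opening: 0.0493
grasp_force: 65.2
time: 19.32
ee_pos: [0.5892, -0.0582, 0.0547]
tcp_rot: [180.0, -0.0, 39.6]
wrist_force: [-6.6, 0.1, 10.2]
opening: 0.0492
grasp_force: 66.4
```

```bash
python3 -m crank '[{"gripper":56,"travel":[0,0,-1],"twist":[0,0,0]},{"gripper":70,"travel":[0,0,0],"twist":[0,0,0]},{"gripper":85,"travel":[0,0,0],"twist":[0,0,0]},{"gripper":85,"travel":[0,0,0],"twist":[0,0,0]},{"gripper":85,"travel":[0,0,-10],"twist":[0,0,0]},{"gripper":85,"travel":[0,0,-30],"twist":[0,0,0]},{"gripper":85,"travel":[0,0,-50],"twist":[0,0,0]},{"gripper":85,"travel":[0,0,-50],"twist":[0,0,0]},{"gripper":85,"travel":[0,0,0],"twist":[0,0,0]}]' 20
python3 go.py 518.5 -378.5 100 39.7
python3 -c "
from workcell import bot;print(bot.get_obs()['q'])"
```

```text
time: 20.45
ee_pos: [0.5907, -0.0584, 0.1996]
tcp_rot: [179.7, -0.3, 39.6]
wrist_force: [-0.2, 0.8, -0.3]
opening: 0.0851
grasp_force: 0.0
t 20.45 pos [590.7 -58.4 199.6] rot [179.68  -0.31  39.64] F [-0.2  0.8 -0.3] open 85.1 grip 0.0
twist [ 0.006 -0.005 -0.001] then travel [-260.1  200.2   99.6]
[-5.64075350e+00  1.00267038e+01  1.21444225e+01  9.16742872e+01
 -1.44395870e-03  1.34720516e+02]
```

```bash
python3 -m crank '[{"gripper":85,"travel":[-20,15.4,0],"twist":[0,0,0]},{"gripper":85,"travel":[-40,30.8,0],"twist":[0,0,0]},{"gripper":85,"travel":[-45,34.6,0],"twist":[0,0,0]},{"gripper":85,"travel":[-45,34.6,15],"twist":[0,0,0]},{"gripper":85,"travel":[-45,34.6,25],"twist":[0,0,0]},{"gripper":85,"travel":[-40,30.8,30],"twist":[0,0,0]},{"gripper":85,"travel":[-25,19.2,29],"twist":[0,0,0]},{"gripper":85,"travel":[0,0,0],"twist":[0,0,0]},{"gripper":85,"travel":[0,0,0],"twist":[0,0,0]}]'
python3 go.py 518.5 -378.5 14 39.7
python3 - <<'E'
from h import *
b=bot.camera("scene")
im=np.hstack([cv2.resize(b[180:280,180:280],(400,400),interpolation=2),cv2.resize(b[220:320,80:180],(400,400),interpolation=2)])[:,:,::-1]
cv2.imwrite("pics/c5.png",im)
E
```

```text
time: 21.58
ee_pos: [0.5165, -0.3777, 0.0956]
tcp_rot: [-180.0, -0.0, 39.6]
wrist_force: [0.3, -0.1, 0.6]
opening: 0.0849
grasp_force: 0.0
t 21.575 pos [ 516.5 -377.7   95.6] rot [-1.7999e+02 -1.0000e-02  3.9630e+01] F [ 0.3 -0.1  0.6] open 84.9 grip 0.0
twist [-0.    -0.    -0.001] then travel [ 1.   1.9 81.6]
```

View pics/c5.png

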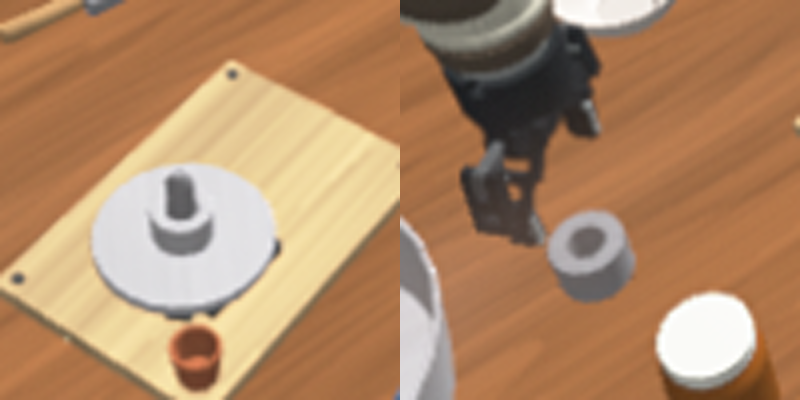

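The head is seated on the spacer, and the cup and jar are undisturbed. The fingers are above the nut.

```bash
python3 -m crank '[{"gripper":85,"travel":[1,1.9,25],"twist":[0,0,0]},{"gripper":85,"travel":[0,0,25],"twist":[0,0,0]},{"gripper":85,"travel":[0,0,18],"twist":[0,0,0]},{"gripper":85,"travel":[0,0,9],"twist":[0,0,0]},{"gripper":52,"travel":[0,0,0],"twist":[0,0,0]},{"gripper":52,"travel":[0,0,0],"twist":[0,0,0]},{"gripper":52,"travel":[0,0,0],"twist":[0,0,0]},{"gripper":52,"travel":[0,0,0],"twist":[0,0,0]},{"gripper":78,"travel":[0,0,0],"twist":[0,0,0]},{"gripper":78,"travel":[0,0,0],"twist":[0,0,0]}]' 20
python3 -m crank '[{"gripper":78,"travel":[0,0,0],"twist":[0,0,-0.1]},{"gripper":78,"travel":[0,0,0],"twist":[0,0,-0.18]},{"gripper":78,"travel":[0,0,0],"twist":[0,0,-0.18]},{"gripper":78,"travel":[0,0,0],"twist":[0,0,-0.18]},{"gripper":78,"travel":[0,0,0],"twist":[0,0,-0.18]},{"gripper":78,"travel":[0,0,0],"twist":[0,0,-0.18]},{"gripper":78,"travel":[0,0,0],"twist":[0,0,-0.18]},{"gripper":78,"travel":[0,0,0],"twist":[0,0,-0.18]},{"gripper":78,"travel":[0,0,0],"twist":[0,0,-0.18]},{"gripper":78,"travel":[0,0,0],"twist":[0,0,-0.03]},{"gripper":78,"travel":[0,0,0],"twist":[0,0,0]}]'
python3 -m crank '[{"gripper":50,"travel":[0,0,0],"twist":[0,0,0]},{"gripper":50,"travel":[0,0,0],"twist":[0,0,0]},{"gripper":50,"travel":[0,0,0],"twist":[0,0,0]},{"gripper":50,"travel":[0,0,0],"twist":[0,0,0]},{"gripper":50,"travel":[0,0,0],"twist":[0,0,0]}]' 40
python3 go.py 588.9 -58.2 165 129.3
```

```text
time: 22.88
ee_pos: [0.5183, -0.3789, 0.0181]
tcp_rot: [-180.0, 0.0, 39.6]
wrist_force: [-0.3, -0.1, 1.0]
opening: 0.0778
grasp_force: 0.0
time: 24.25
ee_pos: [0.5184, -0.3789, 0.0182]
tcp_rot: [-180.0, -0.0, 129.4]
wrist_force: [0.5, 0.8, -0.1]
opening: 0.078
grasp_force: 0.0
time: 24.88
ee_pos: [0.5187, -0.3789, 0.0189]
tcp_rot: [180.0, 0.0, 129.6]
wrist_force: [-0.8, 2.5, 5.0]
opening: 0.0545
grasp_force: 42.7
t 24.875 pos [ 518.7 -378.9   18.9] rot [1.7997e+02 4.0000e-02 1.2956e+02] F [-0.8  2.5  5. ] open 54.5 grip 42.7
twist [0.001 0.001 0.004] then travel [ 203.7  257.5 -146.1]
```

```bash
python3 -m crank '[{"gripper":50,"travel":[0,0,-5],"twist":[0,0,0]},{"gripper":50,"travel":[0,0,-20],"twist":[0,0,0]},{"gripper":50,"travel":[0,0,-40],"twist":[0,0,0]},{"gripper":50,"travel":[0,0,-40],"twist":[0,0,0]},{"gripper":50,"travel":[0,0,-30],"twist":[0,0,0]},{"gripper":50,"travel":[0,0,-10],"twist":[0,0,0]},{"gripper":50,"travel":[0,0,0],"twist":[0,0,0]}]'
python3 -m crank '[{"gripper":50,"travel":[9,11,0],"twist":[0,0,0]},{"gripper":50,"travel":[20,25,0],"twist":[0,0,0]},{"gripper":50,"travel":[30,38,0],"twist":[0,0,0]},{"gripper":50,"travel":[30,38,0],"twist":[0,0,0]},{"gripper":50,"travel":[30,38,0],"twist":[0,0,0]},{"gripper":50,"travel":[30,38,0],"twist":[0,0,0]},{"gripper":50,"travel":[28,36,0],"twist":[0,0,0]},{"gripper":50,"travel":[18,23,0],"twist":[0,0,0]},{"gripper":50,"travel":[9,11,0],"twist":[0,0,0]},{"gripper":50,"travel":[0,0,0],"twist":[0,0,0]},{"gripper":50,"travel":[0,0,0],"twist":[0,0,0]}]'
python3 go.py 589 -58.2 142 129.4
python3 - <<'E'
from h import *
b=bot.camera("scene");a=bot.camera("top")
im=np.hstack([cv2.resize(b[165:265,180:280],(400,400),interpolation=2),cv2.resize(a[125:225,240:340],(400,400),interpolation=2)])[:,:,::-1]
cv2.imwrite("pics/c6.png",im)
E
```

```text
time: 25.75
ee_pos: [0.5185, -0.3791, 0.1636]
tcp_rot: [180.0, 0.0, 129.6]
wrist_force: [0.5, -0.3, -3.5]
opening: 0.0555
grasp_force: 43.2
time: 27.12
ee_pos: [0.5869, -0.0581, 0.163]
tcp_rot: [-180.0, -0.0, 129.5]
wrist_force: [1.1, 0.3, -3.1]
opening: 0.0549
grasp_force: 43.2
t 27.125 pos [586.9 -58.1 163. ] rot [-1.7997e+02 -1.0000e-02  1.2954e+02] F [ 1.1  0.3 -3.1] open 54.9 grip 43.2
twist [-0.001 -0.     0.003] then travel [-1.4  1.6 21. ]
```

View pics/c6.png

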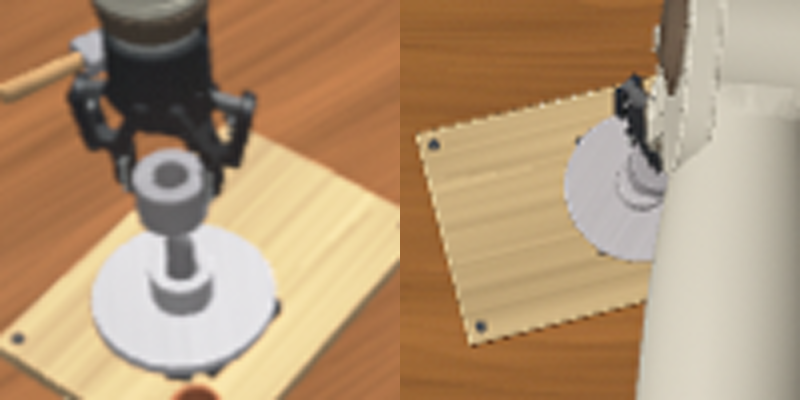

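The nut hangs upright over the spindle tip. I'll correct by 2 mm and lower.

```bash
python3 -m crank '[{"gripper":50,"travel":[-1.4,1.6,0],"twist":[0,0,0]},{"gripper":50,"travel":[0,0,8],"twist":[0,0,0]},{"gripper":50,"travel":[0,0,8],"twist":[0,0,0]},{"gripper":50,"travel":[0,0,5],"twist":[0,0,0]},{"gripper":50,"travel":[0,0,4],"twist":[0,0,0]}]'
python3 -m crank '[{"gripper":50,"travel":[0,0,4],"twist":[0,0,0]},{"gripper":50,"travel":[0,0,4],"twist":[0,0,0]}]'
python3 -m crank '[{"gripper":50,"travel":[0,0,3],"twist":[0,0,0]},{"gripper":50,"travel":[0,0,3],"twist":[0,0,0]}]'
python3 -m crank '[{"gripper":50,"travel":[0,0,4],"twist":[0,0,0]},{"gripper":50,"travel":[0,0,4],"twist":[0,0,0]}]'
```

```text
time: 27.85
ee_pos: [0.5892, -0.0573, 0.1378]
tcp_rot: [-180.0, -0.0, 129.6]
wrist_force: [-0.2, -0.5, -2.6]
opening: 0.0554
grasp_force: 43.3
time: 28.1
ee_pos: [0.5894, -0.0573, 0.1301]
tcp_rot: [180.0, 0.0, 129.6]
wrist_force: [0.3, 0.5, -2.5]
opening: 0.0549
grasp_force: 43.3
time: 28.35
ee_pos: [0.5894, -0.0573, 0.1242]
tcp_rot: [180.0, 0.0, 129.6]
wrist_force: [0.6, -1.3, -3.2]
opening: 0.0552
grasp_force: 43.3
time: 28.6
ee_pos: [0.5893, -0.0574, 0.116]
tcp_rot: [180.0, 0.0, 129.6]
wrist_force: [-0.4, 0.4, -2.0]
opening: 0.0553
grasp_force: 43.3
```

Past the taper with no side force. Rest is expected at TCP z≈0.096.

```bash
python3 -m crank '[{"gripper":50,"travel":[0,0,4],"twist":[0,0,0]},{"gripper":50,"travel":[0,0,4],"twist":[0,0,0]},{"gripper":50,"travel":[0,0,4],"twist":[0,0,0]},{"gripper":50,"travel":[0,0,3],"twist":[0,0,0]}]'
python3 -m crank '[{"gripper":50,"travel":[0,0,2],"twist":[0,0,0]},{"gripper":50,"travel":[0,0,1],"twist":[0,0,0]}]'
python3 -m crank '[{"gripper":50,"travel":[0,0,1],"twist":[0,0,0]},{"gripper":50,"travel":[0,0,1],"twist":[0,0,0]}]'
```

```text
time: 29.1
ee_pos: [0.5893, -0.0573, 0.1009]
tcp_rot: [-180.0, -0.0, 129.6]
wrist_force: [-0.0, 0.1, -2.3]
opening: 0.0547
grasp_force: 43.3
time: 29.35
ee_pos: [0.5893, -0.0573, 0.0982]
tcp_rot: [-180.0, -0.0, 129.6]
wrist_force: [-0.5, 0.4, -3.3]
opening: 0.0552
grasp_force: 43.3
time: 29.6
ee_pos: [0.5894, -0.0574, 0.0969]
tcp_rot: [180.0, 0.0, 129.6]
wrist_force: [-2.8, -0.1, 6.1]
opening: 0.0551
grasp_force: 43.9
```

Seated: Fz went from -3 to +6 N. I'll release, retreat and check.

```bash
python3 -m crank '[{"gripper":60,"travel":[0,0,0],"twist":[0,0,0]},{"gripper":72,"travel":[0,0,0],"twist":[0,0,0]},{"gripper":85,"travel":[0,0,0],"twist":[0,0,0]},{"gripper":85,"travel":[0,0,0],"twist":[0,0,0]},{"gripper":85,"travel":[0,0,-10],"twist":[0,0,0]},{"gripper":85,"travel":[0,0,-30],"twist":[0,0,0]},{"gripper":85,"travel":[0,0,-50],"twist":[0,0,0]},{"gripper":85,"travel":[0,0,-50],"twist":[0,0,0]},{"gripper":85,"travel":[0,0,0],"twist":[0,0,0]}]' 20
python3 -m crank '[{"gripper":85,"travel":[-25,-35,0],"twist":[0,0,0]},{"gripper":85,"travel":[-30,-45,0],"twist":[0,0,0]},{"gripper":85,"travel":[-30,-45,0],"twist":[0,0,0]},{"gripper":85,"travel":[-30,-45,0],"twist":[0,0,0]},{"gripper":85,"travel":[-20,-25,0],"twist":[0,0,0]},{"gripper":85,"travel":[0,0,0],"twist":[0,0,0]}]'
python3 - <<'E'
from h import *
b=bot.camera("scene");a=bot.camera("top")
im=np.hstack([cv2.resize(b[165:285,170:290],(400,400),interpolation=2),cv2.resize(a[110:220,240:350],(400,400),interpolation=2)])[:,:,::-1]
cv2.imwrite("pics/c7.png",im)
E
```

```text
time: 30.72
ee_pos: [0.5907, -0.0574, 0.2417]
tcp_rot: [179.7, 0.3, 129.6]
wrist_force: [0.2, -0.2, -0.8]
opening: 0.0849
grasp_force: 0.0
time: 31.48
ee_pos: [0.5242, -0.2876, 0.2356]
tcp_rot: [-180.0, -0.1, 129.4]
wrist_force: [0.0, 0.6, -0.4]
opening: 0.085
grasp_force: 0.0
```

View pics/c7.png

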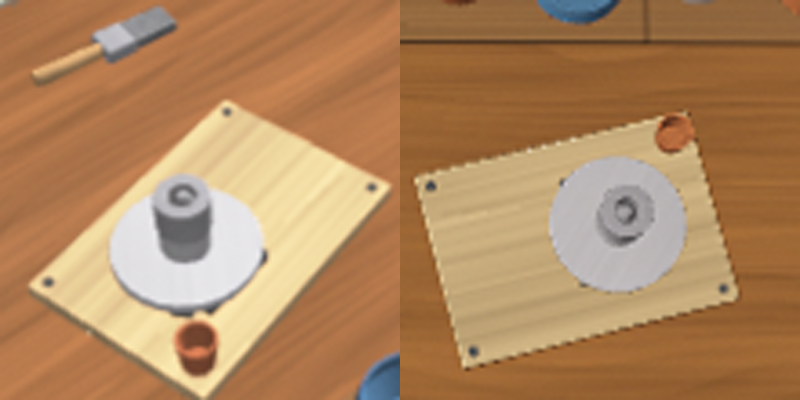

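The stack is complete on the spindle: nut on hub, head on spacer, with the spacer's back corners showing at (562,182) and (585,283). The cup is untouched. Handing in.

```bash
python3 -c "
from workcell import bot;print(bot.job_done())"
```

```text
the job is handed in; nothing more can be done
None
```

The wheel is assembled on its spindle and handed in at about 31.5 s: the spacer was pushed fully home, the head lowered onto it and the nut lowered onto the hub. Everything has been let go, and I saw no sign that the cup or other pieces moved; the result of the judging was not shown to me.

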